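# Zero the hanging bead scale with its empty pail

### The job

Zero the bead scale with its empty pail: hang the blue pail by its wire bail on the scale's hook and let go of it, so that it hangs freely. Then take the yellow stylus out of its block and with its tip press the black dot of the orange zero key gently, with about 2 to 3 N, the stylus square to the sloping key face; finish while holding it pressed like that, the stylus still in the gripper. Leave everything else where it stands.

Things in the scene. Friction and masses are not known exactly. Their poses are not given: they have to be found in the camera images.
- pail: Empty blue bead pail, upright, loose, about 0.16 kg: tub 68 mm across the rim, 55 mm high. Origin: centre of underside, z up. A rigid bail of 6 mm wire lies in its y-z plane: it rises at y = +-36 mm to z = 105 mm, then slopes in to a crown at z = 135 mm. The arch over the rim is open along x, either way, for a hook. A wooden grip 18 x 18 mm stands on the crown, z = 136 to 181 mm.
- pail_bar (a point): crown of the pail's bail (centre of the wire), 135 mm above the pail's origin; this is what rests on the hook
- pail_grip (a point): point inside the pail's square wooden grip, 165 mm above the pail's origin, 30 mm above the crown; the grip ends 16 mm higher
- hook_stand: Hanging scale, fixed: white base plate 240 x 120 x 12 mm (x = -185 to +55 mm), aluminium post 30 x 30 mm, 245 mm high, and one red hook of 8 mm wire sticking out of the post along the stand's own -x, open there: it dips to a seat 60 mm before the post axis, then rises to an upturned tip 110 mm before the post axis. Origin: post axis at table height, z up.
- hook_seat (a point): top of the hook's wire at its lowest point, 200 mm above the table, axes as hook_stand. The hook's tip is 50 mm further along -x, its end 19 mm higher than this point; the wire's underside here is 8 mm lower. Nothing is above the hook; the post's face is 45 mm behind (+x), its top 45 mm higher. The hung pail's crown (wire centre) rests about 3 mm above this point.
- terminal: Scale terminal, fixed: grey box 130 (x) x 150 (y) mm whose top slopes 20 degrees, 50 mm high at its front (-x) edge and 97 mm at its back, with a screen in the upper half. Origin: centre of the underside.
- zero_key: Round orange key, 20 mm across, black 6 mm dot at its centre, low on the terminal's slope, in a white guard ring (26 mm inside, 32 outside, rim 3 mm above the unpressed key). Origin: the dot on the key's face; moves with the key. z: straight out of the slope, 20 degrees from vertical, leaning to the terminal's -x. Sinks along -z on a spring, 0.5 N per mm, to a stop at 8 mm; over 15 N harms it.
- stylus_block: Dark wooden block 60 x 60 x 60 mm, fixed, with one square hole of 15 mm, 50 mm deep, in the middle of its top, for the stylus. Origin: centre of the underside.
- stylus: Yellow stylus, loose, 40 g, 130 mm long, 14 x 14 mm square, with a round black rubber tip (8 mm thick, 15 mm long) at its lower end. At the start it stands in the block, tip 10 mm above the table, sides parallel to the block's, its upper 80 mm free above the block. Origin: end of the tip; z runs from the tip up along the stylus; x, y normal to its sides.
- black_spool: loose bystander: spool of black cord with cream flanges, 56 mm across, 50 mm high; origin: centre of the underside
- red_spool: loose bystander: spool of red thread with cream flanges, 44 mm across, 42 mm high; origin: centre of the underside
- bead_jar: loose bystander: amber jar with white lid, 56 mm across, 75 mm high; origin: centre of the underside
- glue_bottle: loose bystander: white bottle with red cap, 40 mm across, 90 mm high; origin: centre of the underside
- brass_weight: loose bystander: small brass weight, 28 mm across, 36 mm high; origin: centre of the underside
- bead_tray: loose bystander: shallow green tray of beads, 120 x 90 x 18 mm; origin: centre of the underside
- pliers: loose bystander: pliers with red grips lying flat, 130 mm long, 48 mm wide, 14 mm thick, jaws to +x; origin: on the table, beside the pivot

How it is judged:
On the way, in this order (a step that is already met when the one before it is completed fails the run):
1. the pail hangs by its bail on the hook, released (contact force between pail and hook_stand above 0.5 N and contact force between pail and the fingers below 0.1 N and height (world z) of pail above 0.05 m and distance between pail_bar and hook_seat below 0.04 m and angle between pail's own z axis and vertical below 0.4 rad), for 0.3 s.
2. the held stylus presses the zero key lightly and squarely (contact force between stylus and zero_key between 1 and 6 N and distance between stylus and zero_key below 0.007 m and angle between the z axis of stylus and the z axis of zero_key, either way round below 0.16 rad and contact force between stylus and the fingers above 0.5 N), for 0.2 s.
At the end, for the whole second after the job is handed in: Pail hangs free of the fingers on the hook: over 0.5 N on it, bail crown within 40 mm of the seat, foot over 50 mm up, tilt under 23 deg. Stylus in the fingers pushes the zero key with 1 to 6 N, tip within 7 mm of its dot, axis within 9 deg of its normal. Bystanders within 30 mm (all of step 1 and all of step 2); the arm keeps its last pose, push and grip.
It fails at once if the zero key is pushed with over 15 N (contact force between zero_key and anything else above 15 N).
It fails at once if a bystander is moved by over 30 mm (distance of any of black_spool, red_spool, bead_jar, glue_bottle, brass_weight, bead_tray, pliers from where it was at the start of the episode above 0.03 m).
It also fails if it takes over 64 s, if anything falls off the work surface, if the arm or the gripper's body presses on something with over 40 N, if the wrist force passes 120 N, or if a joint passes its speed limit or range.

### The arm

A 6-joint arm with a two-finger parallel gripper is mounted at the origin on the work surface. World frame = base frame: x ahead of the robot, y to its left, z up, the work surface at z = 0. Lengths are in m, angles in rad, forces in N, time in s.
With the tool pointing down it reaches from about 0.3 to 0.875 m from the base axis. Payload 6.4 kg.
Tool frame: the origin (TCP) lies midway between the tips of the shut fingers; the grasp point (between the pads) lies 19 mm behind it; z points along the fingers, y is the direction in which the jaws open and shut (so a half turn about z gives the same grasp; the last joint's range is limited). The gripper opens to 85 mm and grips with 20 to 120 N. Pads are 22 mm wide; open, the fingers measure 114 mm over their backs; the gripper's body (76 mm by 85 mm) begins 54 mm behind the grasp point. The pads swing forward as they close: fully open they stand 13 mm farther back than shut.
Start: joints at [1, 0.181, 1.607, -0, 1.354, -0.206], TCP at [0.205, 0.537, 0.231] pointing down, gripper open.
Joint ranges: [-2.99, 2.99], [-0.89, 2.07], [0.3, 2.58], [-1.14, 4.28], [0, 2.63], [-3.12, 3.12]. Speed limits (rad/s): [2.57, 2.57, 3.01, 3.14, 3.14, 3.14].

### API

Orientations are given as a unit quaternion [w, x, y, z].
In Python, from bench import ctrl gives the robot as it stands. The module is installed in compiled form; this text tells all that it offers.
- The arm moves only by the tool arm_command, never from a script. Its argument "plan" is one flat list of numbers, 4 for each row, row after row: the shift along the tool's x, y, z in mm, then the turn about the tool's z in rad. A call has 1 to 20 rows; each row shifts and turns the commanded pose from where the row before left it, along the tool's axes as they then stand; what a row does not reach is not made up. A row lasts 1/10 s, in which the tool goes at most 50 mm and 8.59 degrees, less where a joint would pass 70% of its speed; a pose out of reach is approached as far as the arm can. A call is refused whole if a number of a shift passes 50 or a number of a turn 0.15, either way. A call with a gripper value outside its range is refused whole. "grip" is the opening, from 0 (shut) to 1 (fully open), set as the call begins (left out, the last holds). The fingers move at their own pace and stop on an object; the grip force is fixed at half the most. Time passes only in rows, so rows that do not move let the fingers close. It gives the time, the measured TCP pose, the force and the opening at its end, in the units of the state.
- ctrl.get_obs(): the state, without advancing time (a new reading comes with each control period).
- ctrl.camera(name): name is "scene" or "top" or "wrist"; returns a dict with "color" (400x640x3 uint8, red, green, blue), "camera_matrix" (3x3 intrinsics, pixels), "eye" and "attitude" of the camera in the world; the wrist camera has in their place "T_tool_cam" (4x4, takes a point from camera to tool coordinates, whose origin is the TCP and whose axes are the flange's). Camera axes: x right, y up, looking along -z (the intrinsics and any distortion apply to the point x, -y, -z); pixel columns grow to the right and rows downward; lengths in m; the calibration is good to about 2 mm. The wrist camera is an equidistant fisheye: a pixel r from the principal point sees the ray r / f radians off the axis. A picture is of the moment at which its call begins: read the wrist's pose just before it. There is no depth.
- ctrl.hand_in(): hands the job in, once; it reports no verdict.
The state is a dict: "time_s": time; "q": joint angles; "dq": joint speeds; "joint_efforts": joint torques, N m; "eef_pos": TCP position; "eef_rot": TCP orientation; "wrist_force": force on the tool from outside, world axes, zero at the start; "torque": the same for the moment, N m; "opening": opening from 0.0 (shut) to 1.0 (fully open).
Only numpy, scipy, OpenCV 4.12 (cv2) and the standard library are available. Lean on these libraries where they do the work, as an engineer would, in place of code of your own. Each camera call takes 0.05 s, during which the arm holds its last target. There are 200 camera calls.

## Working session

There is one attempt and no reset: what is moved stays moved. The work goes in short steps, Python scripts to look and compute and a tool call to move; the robot and the scene stay as the last step left them, time stands still between calls to the robot, and variables do not carry over. Pictures are saved under pics/ and viewed, about 8 in all and at most 12, crops included, and the job is handed in when it is done.

Besides the shell and the picture viewer there is one more tool, called after "Emit:" as a command line: name --argument value ..., lists and objects as JSON in quotes. arm_command: Moves the arm, as the interface text tells. Its arguments: {"type":"object","properties":{"plan":{"type":"array","items":{"type":"number"}},"grip":{"type":"number"}},"required":["plan"]}

```bash
mkdir -p pics
cat > h.py <<'E'
import numpy as np, cv2
from scipy.spatial.transform import Rotation as R
from bench import ctrl
def rot(q): q=np.asarray(q,float); return R.from_quat([q[1],q[2],q[3],q[0]]).as_matrix() if q.size==4 else q.reshape(3,3)
def snap(name,f):
    o=ctrl.get_obs(); c=ctrl.camera(name); cv2.imwrite(f,c['color'][:,:,::-1])
    if name=='wrist':
        T=np.eye(4);T[:3,:3]=rot(o['eef_rot']);T[:3,3]=o['eef_pos'];T=T@np.array(c['T_tool_cam'])
    else:
        T=np.eye(4);T[:3,:3]=rot(c['attitude']);T[:3,3]=c['eye']
    np.savez(f[:-4],T=T,K=np.array(c['camera_matrix']),fe=name=='wrist'); return c
def ray(f,u,v):
    d=np.load(f[:-4]+'.npz');K=d['K'];x=(u-K[0,2])/K[0,0];y=(v-K[1,2])/K[1,1]
    if d['fe']:
        r=np.hypot(x,y)+1e-12;p=np.array([x/r*np.sin(r),-y/r*np.sin(r),-np.cos(r)])
    else: p=np.array([x,-y,-1.])
    p=d['T'][:3,:3]@p; return d['T'][:3,3],p/np.linalg.norm(p)
def onz(f,u,v,z):
    o,p=ray(f,u,v);return o+p*(z-o[2])/p[2]
def proj(f,X):
    d=np.load(f[:-4]+'.npz');K=d['K'];p=d['T'][:3,:3].T@(np.array(X)-d['T'][:3,3]);p=np.array([p[0],-p[1],-p[2]])
    if d['fe']:
        r=np.hypot(p[0],p[1]);t=np.arctan2(r,p[2]);n=p[:2]/r*t
    else:n=p[:2]/p[2]
    return K[0,0]*n[0]+K[0,2],K[1,1]*n[1]+K[1,2]
def tri(a,b):
    (o,p),(q,r)=ray(*a),ray(*b);s=np.linalg.lstsq(np.c_[p,-r],q-o,rcond=None)[0];A,B=o+s[0]*p,q+s[1]*r
    return (A+B)/2,np.linalg.norm(A-B)
E
python3 - <<'E'
from h import *
c=snap('scene','pics/s0.png');print({k:v for k,v in c.items() if k!='color'})
c=snap('top','pics/t0.png');print({k:v for k,v in c.items() if k!='color'})
c=snap('wrist','pics/w0.png');print({k:v for k,v in c.items() if k!='color'})
print(ctrl.get_obs())
E
```

```text
{'camera_matrix': array([[402.33374587,   0.        , 320.20737114],
       [  0.        , 402.33374587, 195.62963242],
       [  0.        ,   0.        ,   1.        ]]), 'eye': array([1.02861908, 0.73678301, 0.96503352]), 'attitude': array([0.26391527, 0.10645648, 0.38889666, 0.87622779])}
{'camera_matrix': array([[516.82536759,   0.        , 322.28552714],
       [  0.        , 516.82536759, 198.44471238],
       [  0.        ,   0.        ,   1.        ]]), 'eye': array([0.40469725, 0.00759772, 1.33372499]), 'attitude': array([-0.6960369 , -0.03343812,  0.05307472,  0.71526051])}
{'camera_matrix': array([[309.70691629,   0.        , 318.2664606 ],
       [  0.        , 309.70691629, 200.98036079],
       [  0.        ,   0.        ,   1.        ]]), 'T_tool_cam': array([[-8.03208576e-04,  9.64247758e-01,  2.65001163e-01,
         6.64609484e-02],
       [ 9.99999677e-01,  7.84031050e-04,  1.78143124e-04,
        -4.79667898e-04],
       [-3.59950319e-05,  2.65001220e-01, -9.64248076e-01,
        -1.41155143e-01],
       [ 0.00000000e+00,  0.00000000e+00,  0.00000000e+00,
         1.00000000e+00]])}
{'time_s': 0.15, 'q': array([ 9.99679804e-01,  1.81384106e-01,  1.60775751e+00,  2.19278707e-06,
        1.35378642e+00, -2.06282928e-01]), 'dq': array([ 0.00083264, -0.00053701, -0.00212661,  0.00211406,  0.00018045,
       -0.00078793]), 'joint_efforts': array([ 3.48305784e-04, -4.45260859e+01, -3.51688313e+01, -1.63708773e-04,
        5.90529569e-03,  4.21997720e-05]), 'eef_pos': array([0.20490414, 0.53681335, 0.23059344]), 'eef_rot': array([-2.54037153e-04,  1.81406991e-01,  9.83407880e-01, -6.17480495e-04]), 'wrist_force': array([-0.34330809,  0.85915175, -0.42795071]), 'torque': array([-0.02746664, -0.03911131,  0.02086329]), 'opening': 0.9986169450772281}
```

View pics/t0.png

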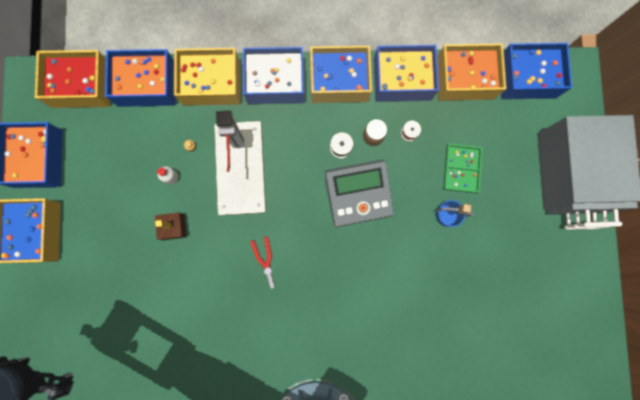

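View pics/s0.png

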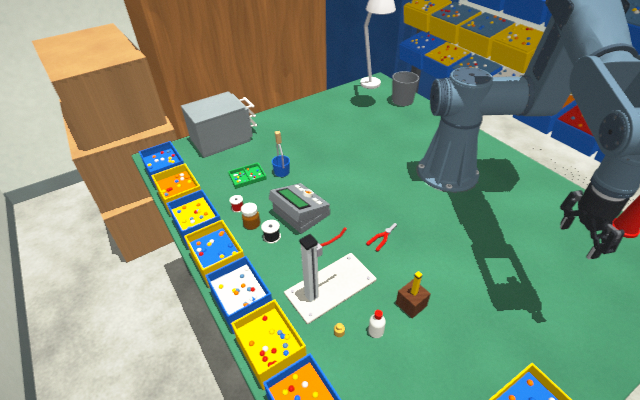

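Run:
```python
from h import *
t=cv2.imread('pics/t0.png');s=cv2.imread('pics/s0.png')
r=lambda i,x0,x1,y0,y1,k:cv2.resize(i[y0:y1,x0:x1],None,fx=k,fy=k,interpolation=cv2.INTER_CUBIC)
a=r(t,150,280,100,250,3);b=r(t,320,480,150,250,2.5)
cv2.imwrite('pics/c1.png',np.hstack([r(t,150,280,100,240,3), r(t,320,480,130,235,2.5)[:420] if 0 else cv2.copyMakeBorder(r(t,322,482,140,240,2.5),0,170,0,0,0)]))
cv2.imwrite('pics/c2.png',np.hstack([r(s,285,440,225,345,3), cv2.copyMakeBorder(r(s,262,332,120,235,3),0,15,0,0,0)]))
for f in('c1','c2'):print(cv2.imread(f'pics/{f}.png').shape)
```

```text
(420, 790, 3)
(360, 675, 3)
```

View pics/c1.png

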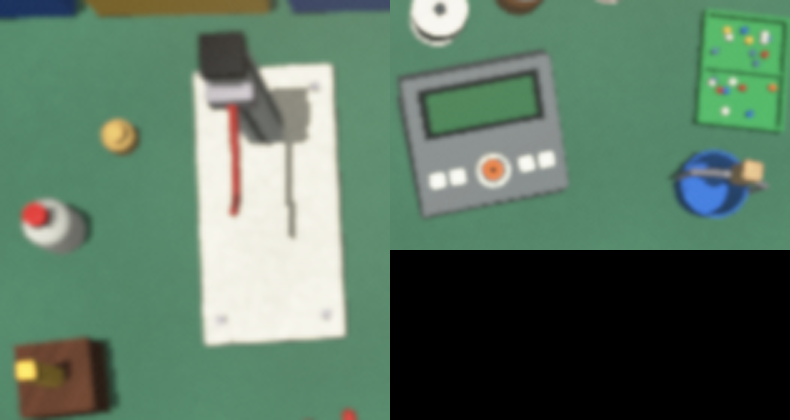

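View pics/c2.png

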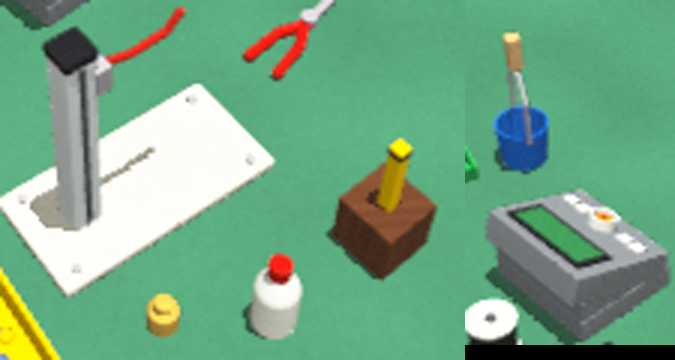

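```bash
cat > m.py <<'E'
from h import *
L=lambda u,v:('pics/t0.png',150+(u+.5)/3-.5,100+(v+.5)/3-.5)
Rr=lambda u,v:('pics/t0.png',322+(u-389.5)/2.5-.5,140+(v+.5)/2.5-.5)
S=lambda u,v:('pics/s0.png',285+(u+.5)/3-.5,225+(v+.5)/3-.5)
Q=lambda u,v:('pics/s0.png',262+(u-464.5)/3-.5,120+(v+.5)/3-.5)
E
python3 - <<'E'
from m import *
np.set_printoptions(precision=4,suppress=True)
print('grip top',onz(*Rr(753,171),.181),tri(Rr(753,171),Q(513,37)))
print('rim',onz(*Rr(711,185),.055),'shoulders',onz(*Rr(678,175),.105),onz(*Rr(765,185),.105))
for p in[(193,73),(332,65),(345,335),(205,344)]:print('plate',onz(*L(*p),.012))
print('seat line',onz(*L(235,213),.215),onz(*L(233,110),.21),'posttop c',onz(*L(223,55),.245))
print('hook tip',tri(L(235,213),S(182,12)))
for p in[(15,348),(93,340),(100,410),(20,417)]:print('block',onz(*L(*p),.06))
print('sty',onz(*L(26,370),.14),tri(L(26,370),S(400,147)))
print('key',onz(*Rr(493,170),.063),tri(Rr(493,170),Q(604,217)))
for p in[(400,78),(548,52),(567,187),(425,216)]:print('term',onz(*Rr(*p),.097 if p[1]<100 else .05))
print(rot(ctrl.get_obs()['eef_rot']))
E
```

```text
grip top [ 0.5158 -0.3527  0.181 ] (array([ 0.5157, -0.353 ,  0.1794]), np.float64(0.0006269909246694427))
rim [ 0.515  -0.3488  0.055 ] shoulders [ 0.5211 -0.3035  0.105 ] [ 0.5093 -0.3872  0.105 ]
plate [0.7698 0.2454 0.012 ]
plate [0.7743 0.1248 0.012 ]
plate [0.5374 0.1171 0.012 ]
plate [0.5328 0.236  0.012 ]
seat line [0.6084 0.1788 0.215 ] [0.6864 0.1805 0.21  ] posttop c [0.7182 0.182  0.245 ]
hook tip (array([0.6079, 0.1796, 0.2135]), np.float64(0.0018727829997181005))
block [0.529  0.3823 0.06  ]
block [0.5339 0.319  0.06  ]
block [0.4764 0.3131 0.06  ]
block [0.4725 0.3777 0.06  ]
sty [0.504  0.3502 0.14  ] (array([0.5042, 0.3505, 0.1387]), np.float64(0.000221535571290462))
key [ 0.5349 -0.13    0.063 ] (array([ 0.5339, -0.129 ,  0.0717]), np.float64(0.0003427880134906688))
term [ 0.6236 -0.0393  0.097 ]
term [ 0.6458 -0.1846  0.097 ]
term [ 0.5172 -0.205   0.05  ]
term [ 0.492  -0.0618  0.05  ]
[[-0.9342  0.3568 -0.0007]
 [ 0.3568  0.9342 -0.0011]
 [ 0.0003 -0.0013 -1.    ]]
```

```bash
cat >> h.py <<'E'
def delta(P,yaw):
    o=ctrl.get_obs();M=rot(o['eef_rot']);now=np.arctan2(-M[0,1],M[1,1])
    print('t',round(o['time_s'],2),'pos',np.round(o['eef_pos'],4),'yaw',round(now,4),'tilt',np.round(M[:,2],4),'open',round(o['opening'],3),'F',np.round(o['wrist_force'],2),'q',np.round(o['q'],2))
    print('shift tool mm',np.round(M.T@(np.array(P)-o['eef_pos'])*1000,1),'turn',round(-(yaw-now),4))
E
python3 -c "
from h import *
delta([.5155,-.351,.26],-.14)"
```

```text
t 0.15 pos [0.2049 0.5368 0.2306] yaw -0.3648 tilt [-7.0e-04 -1.1e-03 -1.0e+00] open 0.999 F [-0.34  0.86 -0.43] q [ 1.    0.18  1.61  0.    1.35 -0.21]
shift tool mm [-606.9 -718.6  -28.6] turn -0.2248
```

Emit:
arm_command --plan '[-27, -32, -1.5, 0, -27, -32, -1.5, 0, -27, -32, -1.5, 0, -27, -32, -1.5, 0, -27, -32, -1.5, 0, -27, -32, -1.5, 0, -27, -32, -1.5, 0, -27, -32, -1.5, 0, -27, -32, -1.5, 0, -27, -32, -1.5, 0, -27, -32, -1.5, 0, -27, -32, -1.5, 0, -27, -32, -1.5, 0, -27, -32, -1.5, 0, -27, -32, -1.5, 0, -27, -32, -1.5, 0, -27, -32, -1.5, 0, -27, -32, -1.5, 0, -27, -32, -1.5, 0, 0, 0, 0, 0]' --grip 1

```text
time_s: 2.15
eef_pos: [0.4681, -0.2182, 0.2594]
eef_rot: [0.0, 0.183, 0.983, -0.001]
wrist_force: [-0.1, -0.5, -0.9]
opening: 0.997
```

```bash
python3 -c "
from h import *
delta([.5155,-.351,.26],-.14)"
```

```text
t 2.15 pos [ 0.4681 -0.2182  0.2594] yaw -0.3689 tilt [-1.0e-04 -1.2e-03 -1.0e+00] open 0.997 F [-0.05 -0.46 -0.85] q [-0.67  0.02  1.72 -0.    1.4  -1.87]
shift tool mm [ -92.1 -106.8   -0.5] turn -0.2289
```

Emit:
arm_command --plan '[-31, -35.5, 0, 0, -31, -35.5, 0, 0, -30, -35.5, 0, 0, 0, 0, 0, -0.115, 0, 0, 0, -0.112, 0, 0, 0, 0, 0, 0, 0, 0]'

```text
time_s: 2.85
eef_pos: [0.5153, -0.3454, 0.2596]
eef_rot: [-0.0, 0.07, 0.998, 0.0]
wrist_force: [0.2, -0.1, 0.2]
opening: 0.997
```

```bash
python3 -c "
from h import *
delta([.5155,-.351,.26],-.14)
snap('wrist','pics/w1.png')
i=cv2.imread('pics/w1.png');print(proj('pics/w1.png',[.5155,-.351,.181]))
cv2.imwrite('pics/w1v.png',cv2.resize(i[:,100:540],None,fx=1.5,fy=1.5,interpolation=cv2.INTER_CUBIC))"
```

```text
t 2.85 pos [ 0.5153 -0.3454  0.2596] yaw -0.1403 tilt [-4.e-04  5.e-04 -1.e+00] open 0.997 F [ 0.19 -0.05  0.22] q [-0.78  0.26  1.46  0.    1.43 -2.21]
shift tool mm [-0.9 -5.5 -0.4] turn -0.0003
(np.float64(311.6959731444369), np.float64(210.29413933974126))
```

View pics/w1v.png

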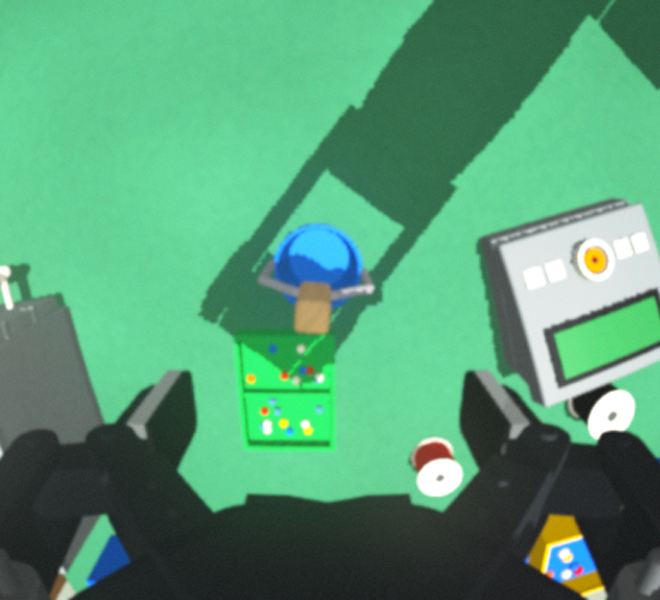

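```bash
python3 -c "
from h import *
f='pics/w1.png';g=lambda u,v,z:onz(f,100+(u+.5)/1.5-.5,(v+.5)/1.5-.5,z)
print(g(312,320,.181),'rim',g(318,264,.055))
a,b=g(264,276,.105),g(371,287,.105);print(a,b,np.arctan2(-(b-a)[0],(b-a)[1]))
print('key',g(595,260,.065))
a,b=g(240,446,.018),g(333,446,.018);print('tray',a,b)
delta([.5155,-.352,.184],-.12)"
```

```text
[ 0.51731027 -0.35417703  0.181     ] rim [ 0.51298982 -0.35304066  0.055     ]
[ 0.50657204 -0.38688427  0.105     ] [ 0.5238217  -0.31847145  0.105     ] -0.24699237772870297
key [ 0.53632303 -0.12624439  0.065     ]
tray [ 0.68666084 -0.45722658  0.018     ] [ 0.69753877 -0.36663917  0.018     ]
t 2.9 pos [ 0.5154 -0.3454  0.2598] yaw -0.1399 tilt [-1.e-04  2.e-04 -1.e+00] open 1.002 F [-0.08  0.    0.04] q [-0.78  0.26  1.46  0.    1.43 -2.21]
shift tool mm [-1.  -6.5 75.8] turn -0.0199
```

Emit:
arm_command --plan '[0, 0, 0, 0.06, 0, -6.5, 0, 0, 0, 0, 30, 0, 0, 0, 30, 0, 0, 0, 30, 0, 0, 0, 20, 0, 0, 0, 0, 0, 0, 0, 0, 0]'

```text
time_s: 3.7
eef_pos: [0.5142, -0.3527, 0.1503]
eef_rot: [-0.0, 0.099, 0.995, -0.0]
wrist_force: [-0.0, 0.1, 0.3]
opening: 1.002
```

Emit:
arm_command --plan '[0, 0, 0, 0, 0, 0, 0, 0, 0, 0, 0, 0, 0, 0, 0, 0, 0, 0, 0, 0, 0, 0, 0, 0, 0, 0, 0, 0, 0, 0, 0, 0, 0, 0, 0, 0, 0, 0, 0, 0]' --grip 0

```text
time_s: 4.7
eef_pos: [0.5144, -0.3529, 0.1504]
eef_rot: [0.0, 0.099, 0.995, -0.0]
wrist_force: [0.5, -1.3, 5.5]
opening: 0.2
```

```bash
python3 -c "
from h import *
delta([.56,.15,.3],.035)"
```

```text
t 4.7 pos [ 0.5144 -0.3529  0.1504] yaw -0.1978 tilt [ 8.e-04 -9.e-04 -1.e+00] open 0.2 F [ 0.53 -1.32  5.47] q [-0.79  0.36  1.55 -0.    1.23 -2.16]
shift tool mm [  54.  502. -150.] turn -0.2328
```

Emit:
arm_command --plan '[0, 0, -15, 0, 0, 0, -30, 0, 0, 0, -35, 0, 0, 0, -35, 0, 0, 0, -35, 0, 0, 0, 0, -0.117, 0, 0, 0, -0.116, 0, 0, 0, 0]'

```text
time_s: 5.5
eef_pos: [0.5138, -0.3521, 0.2999]
eef_rot: [-0.0, -0.018, 1.0, 0.0]
wrist_force: [-0.3, -0.7, -2.0]
opening: 0.199
```

Emit:
arm_command --plan '[-1.4, 18, 0, 0, -2.8, 36, 0, 0, -2.8, 36, 0, 0, -2.8, 36, 0, 0, -2.8, 36, 0, 0, -2.8, 36, 0, 0, -2.8, 36, 0, 0, -2.8, 36, 0, 0, -2.8, 36, 0, 0, -2.8, 36, 0, 0, -2.8, 36, 0, 0, -2.8, 36, 0, 0, -2.8, 36, 0, 0, -2.8, 36, 0, 0, -2.8, 27, 0, 0, -1.4, 18, 0, 0, 0, 0, 0, 0, 0, 0, 0, 0]'

```text
time_s: 7.3
eef_pos: [0.5365, 0.1802, 0.2993]
eef_rot: [-0.001, -0.018, 1.0, -0.0]
wrist_force: [0.3, -0.2, -1.8]
opening: 0.204
```

```bash
python3 -c "
from h import *
delta([.535,.179,.265],.035)
snap('top','pics/t2.png');snap('scene','pics/s2.png')
t=cv2.imread('pics/t2.png');s=cv2.imread('pics/s2.png')
r=lambda i,x0,x1,y0,y1,k:cv2.resize(i[y0:y1,x0:x1],None,fx=k,fy=k,interpolation=cv2.INTER_CUBIC)
cv2.imwrite('pics/c3.png',np.hstack([r(t,200,330,100,280,3),r(s,285,415,190,370,3)]))"
```

```text
t 7.3 pos [0.5365 0.1802 0.2993] yaw 0.0351 tilt [-1.3e-03 -4.0e-04 -1.0e+00] open 0.204 F [ 0.33 -0.2  -1.77] q [ 0.11  0.11  1.55 -0.    1.48 -1.49]
shift tool mm [ 1.5 -1.1 34.3] turn 0.0001
```

View pics/c3.png

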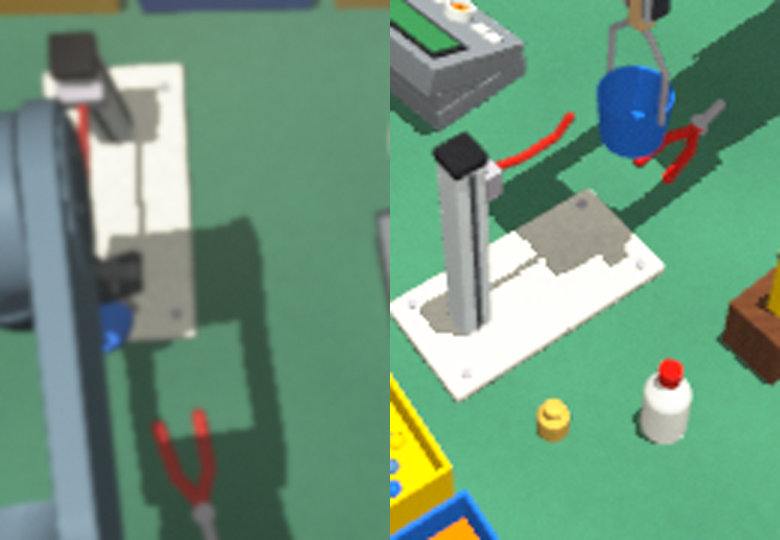

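Emit:
arm_command --plan '[0, -1.5, 20, 0, 0, -1.5, 19, 0, 0, 0, 0, 0, -20, 0, 0, 0, -25, 0, 0, 0, -25, 0, 0, 0, -25, 0, 0, 0, -20, 0, 0, 0, -5, 0, 0, 0, 0, 0, 0, 0, 0, 0, 0, 0]'

```text
time_s: 8.5
eef_pos: [0.6568, 0.1807, 0.2611]
eef_rot: [-0.0, -0.017, 1.0, -0.0]
wrist_force: [-0.9, 0.6, -0.9]
opening: 0.205
```

```bash
python3 -c "
from h import *
delta([.657,.181,.2175],.035)
snap('scene','pics/s3.png');s=cv2.imread('pics/s3.png')
snap('wrist','pics/w3.png');w=cv2.imread('pics/w3.png')
r=lambda i,x0,x1,y0,y1,k:cv2.resize(i[y0:y1,x0:x1],None,fx=k,fy=k,interpolation=cv2.INTER_CUBIC)
cv2.imwrite('pics/c4.png',np.hstack([r(s,285,385,220,340,4),r(w,220,420,120,360,2)]))"
```

```text
t 8.5 pos [0.6568 0.1807 0.2611] yaw 0.0348 tilt [-5.e-04 -0.e+00 -1.e+00] open 0.205 F [-0.86  0.55 -0.92] q [ 0.09  0.39  1.28  0.    1.47 -1.51]
shift tool mm [-0.2  0.3 43.6] turn -0.0002
```

View pics/c4.png

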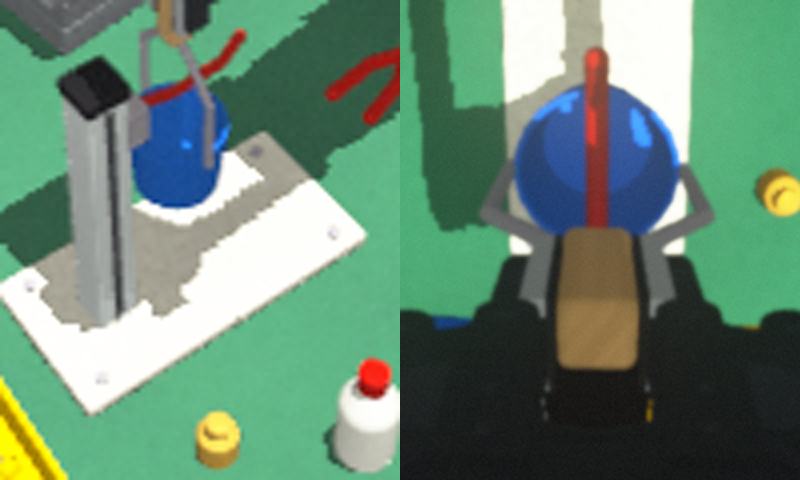

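Emit:
arm_command --plan '[0, 0, 15, 0, 0, 0, 15, 0, 0, 0, 6, 0, 0, 0, 2, 0, 0, 0, 0, 0, 0, 0, 0, 0]'

```text
time_s: 9.2
eef_pos: [0.6578, 0.1809, 0.2233]
eef_rot: [0.0, -0.018, 1.0, 0.0]
wrist_force: [-0.1, -0.8, -1.5]
opening: 0.2
```

Emit:
arm_command --plan '[0, 0, 2, 0, 0, 0, 0, 0]'

```text
time_s: 9.4
eef_pos: [0.6576, 0.1809, 0.221]
eef_rot: [0.0, -0.018, 1.0, 0.0]
wrist_force: [-0.1, 0.1, -1.5]
opening: 0.197
```

Emit:
arm_command --plan '[0, 0, 2, 0, 0, 0, 0, 0]'

```text
time_s: 9.6
eef_pos: [0.6577, 0.1809, 0.2191]
eef_rot: [0.0, -0.018, 1.0, 0.0]
wrist_force: [0.5, 0.7, 0.1]
opening: 0.201
```

Emit:
arm_command --plan '[0, 0, 1, 0, 0, 0, 0, 0]'

```text
time_s: 9.8
eef_pos: [0.6578, 0.1809, 0.2188]
eef_rot: [0.001, -0.018, 1.0, 0.0]
wrist_force: [-0.8, -0.6, 5.4]
opening: 0.199
```

Emit:
arm_command --plan '[0, 0, 0, 0, 0, 0, 0, 0, 0, 0, 0, 0, 0, 0, 0, 0, 0, 0, 0, 0, 0, 0, 0, 0, 0, 0, 0, 0, 0, 0, 0, 0]' --grip 0.6

```text
time_s: 10.6
eef_pos: [0.6574, 0.1809, 0.2178]
eef_rot: [-0.0, -0.018, 1.0, -0.0]
wrist_force: [0.5, -0.6, -0.4]
opening: 0.601
```

Emit:
arm_command --plan '[0, 0, -15, 0, 0, 0, -30, 0, 0, 0, -35, 0, 0, 0, -35, 0, 0, 0, 0, 0, 0, 0, 0, 0]'

```text
time_s: 11.2
eef_pos: [0.6581, 0.181, 0.3354]
eef_rot: [0.002, -0.018, 1.0, 0.0]
wrist_force: [0.1, 0.1, -0.0]
opening: 0.601
```

```bash
python3 -c "
from h import *
delta([.504,.350,.20],.08)
snap('scene','pics/s5.png');s=cv2.imread('pics/s5.png')
snap('wrist','pics/w5.png');w=cv2.imread('pics/w5.png')
r=lambda i,x0,x1,y0,y1,k:cv2.resize(i[y0:y1,x0:x1],None,fx=k,fy=k,interpolation=cv2.INTER_CUBIC)
cv2.imwrite('pics/c5.png',np.hstack([r(s,285,385,220,340,3.5),r(w,180,480,100,380,1.5)]))"
```

```text
t 11.2 pos [0.6581 0.181  0.3354] yaw 0.0353 tilt [ 3.9e-03  4.0e-04 -1.0e+00] open 0.601 F [ 0.07  0.13 -0.03] q [ 0.09  0.36  1.18  0.    1.6  -1.51]
shift tool mm [148.5 174.3 134.9] turn -0.0447
```

View pics/c5.png

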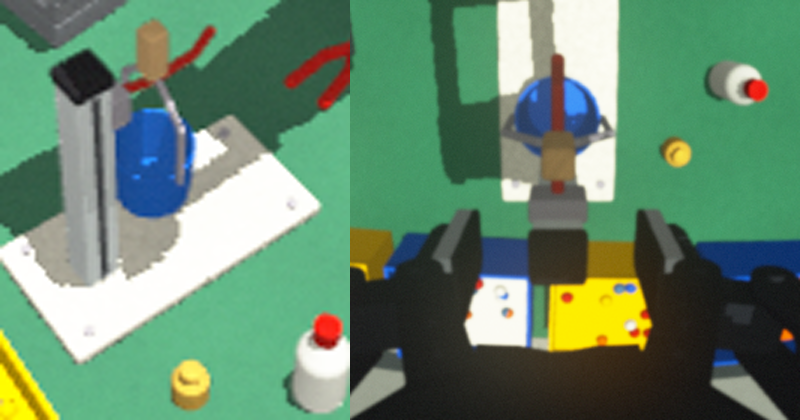

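Emit:
arm_command --plan '[20, 24, 0, 0, 30, 35, 0, 0, 30, 35, 0, 0, 30, 35, 0, 0, 28, 33, 0, -0.045, 10, 12, 0, 0, 0, 0, 30, 0, 0, 0, 40, 0, 0, 0, 40, 0, 0, 0, 20, 0, 0, 0, 0, 0, 0, 0, 0, 0]' --grip 1

```text
time_s: 12.5
eef_pos: [0.5031, 0.3486, 0.2025]
eef_rot: [-0.001, -0.04, 0.999, -0.0]
wrist_force: [-0.2, 0.1, 1.3]
opening: 0.995
```

```bash
python3 -c "
from h import *
delta([.504,.350,.086],.08)
f='pics/w6.png';snap('wrist',f);w=cv2.imread(f);h=cv2.cvtColor(w,cv2.COLOR_BGR2HSV)
m=cv2.inRange(h,(22,150,60),(35,255,255));n,l,st,ce=cv2.connectedComponentsWithStats(m)
for i in range(1,n):
  if st[i,4]>30:print(st[i],ce[i])
print(proj(f,[.504,.35,.14]),proj(f,[.5042,.3505,.06]))
cv2.imwrite('pics/c6.png',cv2.resize(w[100:340,180:460],None,fx=2.5,fy=2.5,interpolation=cv2.INTER_CUBIC))"
```

```text
t 12.5 pos [0.5031 0.3486 0.2025] yaw 0.0795 tilt [-1.1e-03 -7.0e-04 -1.0e+00] open 0.995 F [-0.17  0.12  1.34] q [ 0.41  0.29  1.54 -0.    1.32 -1.24]
shift tool mm [ -1.2   1.3 116.5] turn -0.0005
[ 519  144  112  128 7099] [567.16523454 208.38343429]
[310 183  22  44 802] [320.53117207 205.30922693]
[  0 300   5   9  32] [  1.53125 303.875  ]
[542 300  31  26 451] [556.97339246 310.89135255]
[269 320  17  11 142] [276.92253521 325.06338028]
[  29  325   48   54 1242] [ 50.67149758 346.68357488]
[  4 336  27  30 216] [ 16.93981481 350.46759259]
[456 374  41  26 470] [478.37446809 384.62340426]
(np.float64(321.2101111222748), np.float64(217.49640739334174)) (np.float64(320.99910756307673), np.float64(190.96309151808427))
```

View pics/c6.png

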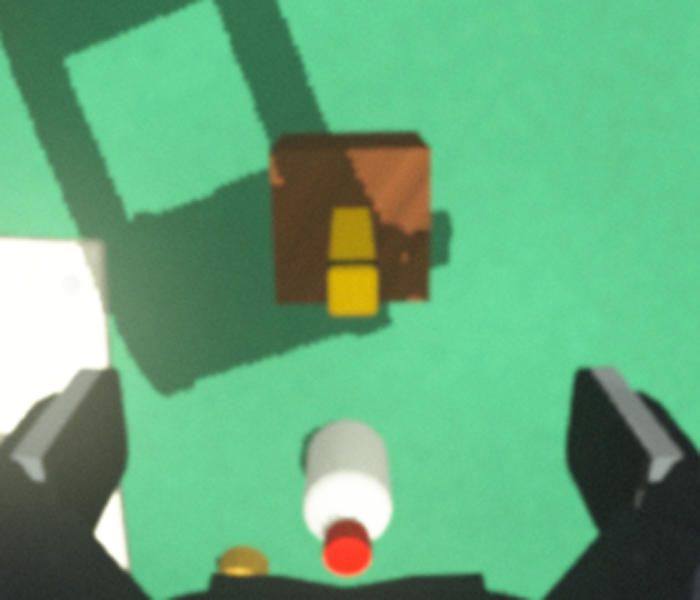

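Emit:
arm_command --plan '[0, 1.3, 20, 0, 0, 0, 35, 0, 0, 0, 35, 0, 0, 0, 20, 0, 0, 0, 6, 0, 0, 0, 0, 0, 0, 0, 0, 0]'

```text
time_s: 13.25
eef_pos: [0.5044, 0.351, 0.0891]
eef_rot: [0.002, -0.04, 0.999, 0.001]
wrist_force: [0.6, 0.7, 0.3]
opening: 1.005
```

Emit:
arm_command --plan '[0, 0, 0, 0, 0, 0, 0, 0, 0, 0, 0, 0, 0, 0, 0, 0, 0, 0, 0, 0, 0, 0, 0, 0, 0, 0, 0, 0, 0, 0, 0, 0, 0, 0, 0, 0, 0, 0, 0, 0]' --grip 0

```text
time_s: 14.25
eef_pos: [0.5028, 0.3504, 0.0868]
eef_rot: [-0.0, -0.04, 0.999, -0.0]
wrist_force: [-0.6, -0.1, 1.9]
opening: 0.154
```

Emit:
arm_command --plan '[0, 0, -12, 0, 0, 0, -12, 0, 0, 0, -12, 0, 0, 0, 0, 0, 0, 0, 0, 0]'

```text
time_s: 14.75
eef_pos: [0.503, 0.3505, 0.1236]
eef_rot: [0.001, -0.04, 0.999, 0.0]
wrist_force: [-0.3, 0.2, -0.6]
opening: 0.156
```

Emit:
arm_command --plan '[3, 0, 0, 0, 3, 0, 0.3, 0, 3, 0, 0.3, 0, 3, 0, 0.4, 0, 0, 0, 0, 0]'

```text
time_s: 15.25
eef_pos: [0.4925, 0.3494, 0.1224]
eef_rot: [0.002, -0.04, 0.999, 0.0]
wrist_force: [5.9, -0.4, 0.4]
opening: 0.155
```

```bash
python3 -c "
from h import *
delta([.504,.350,.086],.08);print(ctrl.get_obs()['torque'])"
```

```text
t 15.25 pos [0.4925 0.3494 0.1224] yaw 0.0802 tilt [ 4.5e-03  6.0e-04 -1.0e+00] open 0.155 F [ 5.87 -0.42  0.43] q [ 0.42  0.36  1.62 -0.    1.16 -1.23]
shift tool mm [-11.3  -0.4  36.5] turn 0.0002
[-0.05038396 -1.3288554  -0.00653911]
```

Emit:
arm_command --plan '[3, 0, 0.4, 0, 3, 0, 0.5, 0, 3, 0, 0.6, 0, 3, 0, 0.6, 0, 3, 0, 0.6, 0, 3, 0, 0.6, 0, 3, 0, 0.6, 0, 2, 0, 0, 0, 0, 0, 0, 0]'

```text
time_s: 16.15
eef_pos: [0.4702, 0.3479, 0.1191]
eef_rot: [0.003, -0.04, 0.999, 0.001]
wrist_force: [6.4, -0.6, 2.1]
opening: 0.156
```

```bash
python3 -c "
from h import *
delta([.504,.350,.086],.08)
f='pics/w7.png';snap('wrist',f);w=cv2.imread(f);snap('scene','pics/s7.png');s=cv2.imread('pics/s7.png')
r=lambda i,x0,x1,y0,y1,k:cv2.resize(i[y0:y1,x0:x1],None,fx=k,fy=k,interpolation=cv2.INTER_CUBIC)
cv2.imwrite('pics/c7.png',np.hstack([r(s,380,460,250,350,5),r(w,270,370,150,275,4)]))"
```

```text
t 16.15 pos [0.4702 0.3479 0.1191] yaw 0.0801 tilt [ 0.0057  0.0013 -1.    ] open 0.156 F [ 6.39 -0.56  2.08] q [ 0.43  0.32  1.68 -0.    1.14 -1.22]
shift tool mm [-33.7  -0.6  33.3] turn 0.0001
```

View pics/c7.png

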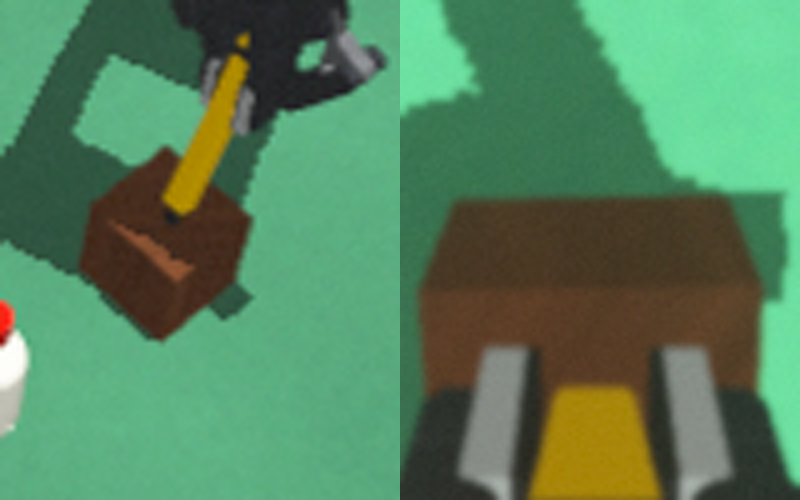

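Emit:
arm_command --plan '[2, 0, -6, 0, 6, 0, -16, 0, 6, 0, -20, 0, 6, 0, -30, 0, 0, 0, -40, 0, 0, 0, -20, 0, 0, 0, 0, 0, 0, 0, 0, 0]'

```text
time_s: 17.05
eef_pos: [0.4474, 0.3458, 0.2491]
eef_rot: [-0.0, -0.04, 0.999, -0.0]
wrist_force: [0.9, 0.3, -1.6]
opening: 0.158
```

Run:
```python
from h import *
delta([.49,-.13,.25],.163)
# old picture: intersect with plane of tool x,z
P=np.array([.4702,.3479,.1191]);n=np.array([-np.sin(.08),np.cos(.08),0])
for (u,v) in[(180,205),(186,209),(243,42)]:
    o,p=ray('pics/s7.png',380+(u+.5)/5-.5,250+(v+.5)/5-.5);print(o+p*(n@(P-o))/(n@p))
# new scene view: yellow mask axis fit
f='pics/s8.png';snap('scene',f);w=cv2.imread(f);h=cv2.cvtColor(w,cv2.COLOR_BGR2HSV)
m=cv2.inRange(h,(22,150,60),(35,255,255));k,l,st,ce=cv2.connectedComponentsWithStats(m)
for i in range(1,k):
  if st[i,4]>30 and 380<ce[i][0]<470:print(st[i],ce[i])
```

```text
t 17.05 pos [0.4474 0.3458 0.2491] yaw 0.0803 tilt [-9.e-04 -4.e-04 -1.e+00] open 0.158 F [ 0.93  0.31 -1.65] q [ 0.45  0.15  1.61  0.    1.39 -1.2 ]
shift tool mm [  -4.3 -477.7   -0.8] turn -0.0827
[0.49681877 0.35003406 0.05896046]
[0.49018861 0.34950251 0.0492169 ]
[0.47646545 0.34840231 0.17899278]
[ 404    0   80   66 2286] [441.22703412  29.77077865]
[426 220  20  37 251] [435.8247012  239.47808765]
```

```bash
cat > tilt.py <<'E'
from h import *
def model(th,sg,gx,o):
    M=rot(o['eef_rot']);P=np.array(o['eef_pos'])
    ax=np.array([np.sin(th),0,-np.cos(th)]);fx=np.array([np.cos(th),0,np.sin(th)])
    G=np.array([gx,0,-.019])
    return lambda s,a,b:P+M@(G+(s-sg)*ax+a*fx+b*np.array([0,1,0]))
def yel(f):
    h=cv2.cvtColor(cv2.imread(f),cv2.COLOR_BGR2HSV);return cv2.inRange(h,(22,130,50),(35,255,255))
E
python3 - <<'E'
from tilt import *
o=ctrl.get_obs();f='pics/w9.png';snap('wrist',f);m=yel(f)
c=m[150:400,312:326].mean(1)/255;r=np.where(c>.5)[0]+150;print('rows',r.min(),r.max())
row=m[r.min()+2];cc=np.where(row[280:360])[0]+280;print('cols',cc.min(),cc.max())
ms=yel('pics/s8.png');ms[:, :415]=0;ms[:,460:]=0;ms[:200]=0;ms[270:]=0
ys,xs=np.where(ms)
for y in range(218,260,4):
    q=xs[ys==y]; print(y,(q.min(),q.max()) if len(q) else None,end=' ')
print()
for th in np.radians([10,14,17,20,23,26]):
    P=model(th,.095,.0005,o)
    w1=proj(f,P(.015,.007,0));w2=proj(f,P(.13,.007,0));
    im=np.zeros((400,640),np.uint8);pts=np.array([proj('pics/s8.png',P(s,a,b)) for s in(.015,.13) for a in(-.007,.007) for b in(-.007,.007)])
    lo=pts[:4].mean(0);hi=pts[4:].mean(0)
    H=cv2.convexHull((pts*16).astype(np.int32));cv2.fillConvexPoly(im,H,255,shift=4)
    prof=[(y,np.where(im[y])[0].min(),np.where(im[y])[0].max()) for y in range(238,258,4) if im[y].any()]
    print(round(np.degrees(th)),np.round(w1,1),np.round(w2,1),'scene',np.round(lo,1),np.round(hi,1),prof)
E
```

```text
rows 249 315
cols 310 327
218 (np.int64(443), np.int64(445)) 222 (np.int64(440), np.int64(445)) 226 (np.int64(439), np.int64(444)) 230 (np.int64(437), np.int64(442)) 234 (np.int64(435), np.int64(441)) 238 (np.int64(433), np.int64(441)) 242 (np.int64(431), np.int64(439)) 246 (np.int64(429), np.int64(437)) 250 (np.int64(428), np.int64(435)) 254 (np.int64(427), np.int64(433)) 258 None 
10 [319.3 225.5] [320.4 285. ] scene [433.1 252.2] [447.3 216.3] [(238, np.int64(435), np.int64(443)), (242, np.int64(433), np.int64(441)), (246, np.int64(431), np.int64(440)), (250, np.int64(430), np.int64(438)), (254, np.int64(432), np.int64(436))]
14 [319.3 233.4] [320.4 277.6] scene [431.7 253. ] [448. 216.] [(238, np.int64(434), np.int64(443)), (242, np.int64(432), np.int64(441)), (246, np.int64(430), np.int64(439)), (250, np.int64(429), np.int64(437)), (254, np.int64(430), np.int64(436))]
17 [319.3 239.2] [320.4 272. ] scene [430.7 253.5] [448.4 215.8] [(238, np.int64(434), np.int64(442)), (242, np.int64(432), np.int64(441)), (246, np.int64(430), np.int64(439)), (250, np.int64(428), np.int64(437)), (254, np.int64(428), np.int64(435))]
20 [319.3 245.1] [320.4 266.4] scene [429.7 254. ] [448.9 215.7] [(238, np.int64(433), np.int64(442)), (242, np.int64(431), np.int64(440)), (246, np.int64(429), np.int64(438)), (250, np.int64(427), np.int64(436)), (254, np.int64(427), np.int64(434))]
23 [319.3 251.1] [320.4 260.9] scene [428.7 254.3] [449.3 215.5] [(238, np.int64(433), np.int64(442)), (242, np.int64(431), np.int64(440)), (246, np.int64(428), np.int64(438)), (250, np.int64(426), np.int64(436)), (254, np.int64(426), np.int64(434))]
26 [319.3 257. ] [320.3 255.4] scene [427.8 254.6] [449.7 215.5] [(238, np.int64(432), np.int64(442)), (242, np.int64(430), np.int64(439)), (246, np.int64(428), np.int64(437)), (250, np.int64(426), np.int64(435)), (254, np.int64(425), np.int64(433))]
```

Emit:
arm_command --plan '[0, -20, 0, 0, 0, -38, 0, 0, 0, -38, 0, 0, 0, -38, 0, 0, 0, -38, 0, 0, 0, -38, 0, 0, 0, -38, 0, 0, 0, -38, 0, 0, 0, -38, 0, 0, 0, -38, 0, 0, 0, -38, 0, 0, 0, -38, 0, 0, 0, -38, 0, 0, 0, -16, 0, -0.083, 0, 0, 0, 0, 0, 0, 0, 0]'

```text
time_s: 18.75
eef_pos: [0.4866, -0.144, 0.2483]
eef_rot: [-0.001, -0.08, 0.997, 0.001]
wrist_force: [-1.0, -0.2, 0.1]
opening: 0.159
```

```bash
python3 -c "
from m import *
g=lambda u,v:('pics/w1.png',100+(u+.5)/1.5-.5,(v+.5)/1.5-.5)
for a,b in[(g(595,260),Rr(493,170)),(g(595,260),Q(604,217))]:print(tri(a,b))
delta([.4884,-.1366,.173],.163)
"
```

```text
(array([ 0.53460794, -0.1293317 ,  0.0700108 ]), np.float64(0.0008331204180275741))
(array([ 0.53410188, -0.12970998,  0.07109716]), np.float64(0.0014666299252645018))
t 18.75 pos [ 0.4866 -0.144   0.2483] yaw 0.1607 tilt [-0.0026  0.0019 -1.    ] open 0.159 F [-1.03 -0.24  0.1 ] q [-0.52  0.02  1.75  0.    1.38 -2.25]
shift tool mm [-3.1  6.8 75.3] turn -0.0023
```

Emit:
arm_command --plan '[-3, 7, 20, -0.002, 0, 0, 30, 0, 0, 0, 20, 0, 0, 0, 0, 0, 0, 0, 0, 0]'

```text
time_s: 19.25
eef_pos: [0.4891, -0.136, 0.1799]
eef_rot: [-0.0, -0.083, 0.997, 0.0]
wrist_force: [0.0, 0.5, 0.1]
opening: 0.158
```

Run:
```python
from tilt import *
K=np.array([.5344,-.1294,.070])
delta([.4884,-.1366,.173],.163)
o=ctrl.get_obs();f='pics/wA.png';snap('wrist',f);snap('scene','pics/sA.png');snap('top','pics/tA.png')
print('pred key',proj(f,K),proj('pics/sA.png',K),proj('pics/tA.png',K))
for t in(18,21,24):
  P=model(np.radians(t),.095,.0005,o);print(t,P(0,0,0),'w edge',proj(f,P(.015,.007,0)),'s tip',proj('pics/sA.png',P(0,0,0)),proj('pics/sA.png',P(.015,0,0)))
m=yel(f);c=m[150:400,312:326].mean(1)/255;r=np.where(c>.5)[0]+150;print('rows',r.min())
r=lambda n,x0,x1,y0,y1,k:cv2.resize(cv2.imread(n)[y0:y1,x0:x1],None,fx=k,fy=k,interpolation=cv2.INTER_CUBIC)
cv2.imwrite('pics/cA.png',np.hstack([r('pics/sA.png',275,335,150,240,6),r(f,250,390,130,310,3)]))
```

```text
t 19.25 pos [ 0.4891 -0.136   0.1799] yaw 0.1658 tilt [-9.e-04  7.e-04 -1.e+00] open 0.158 F [0.01 0.52 0.12] q [-0.51  0.08  1.82  0.    1.23 -2.24]
shift tool mm [ 0.8 -0.5  6.9] turn 0.0028
pred key (np.float64(317.92222082097436), np.float64(248.56095018810134)) (np.float64(307.7671368343908), np.float64(192.35765975374787)) (np.float64(362.9610737355403), np.float64(207.61740339194392))
18 [ 0.51747721 -0.131158    0.10851047] w edge (np.float64(319.34969696034557), np.float64(241.28731989561226)) s tip (np.float64(311.40291153857476), np.float64(181.40434758533394)) (np.float64(312.31257403258536), np.float64(177.43814945610012))
21 [ 0.52210271 -0.13038529  0.11016716] w edge (np.float64(319.35195060845604), np.float64(247.195656327402)) s tip (np.float64(310.3156932355069), np.float64(181.66229191023925)) (np.float64(311.3942533290118), np.float64(177.64779797014867))
24 [ 0.52663638 -0.12962814  0.11206702] w edge (np.float64(319.35492564224563), np.float64(253.11564737428841)) s tip (np.float64(309.2414046408518), np.float64(181.8520854275245)) (np.float64(310.4877104945644), np.float64(177.79925953676366))
rows 249
```

View pics/cA.png

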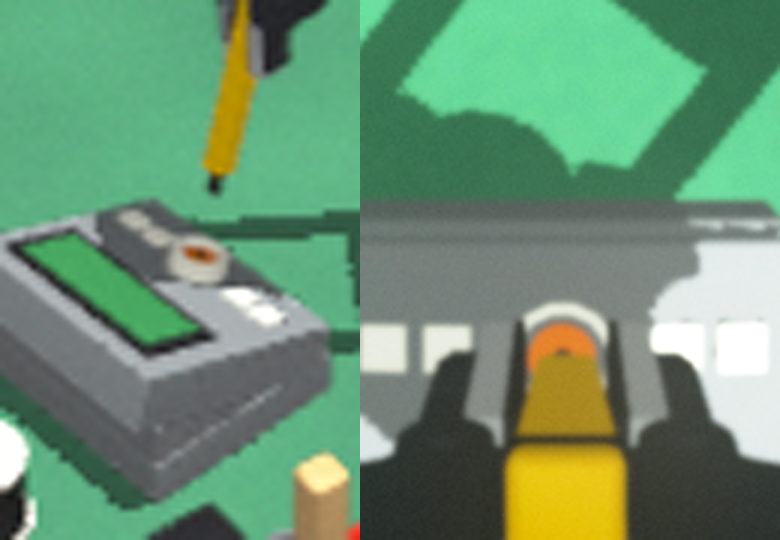

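Emit:
arm_command --plan '[-3, -1, 11, 0, -3, 0, 11, 0, -3, 0, 11, 0, 0, 0, 0, 0, 0, 0, 0, 0]'

```text
time_s: 19.9
eef_pos: [0.4979, -0.1363, 0.1461]
eef_rot: [-0.001, -0.083, 0.997, 0.0]
wrist_force: [1.0, 0.7, 0.0]
opening: 0.155
```

```bash
cat > chk.py <<'E'
from tilt import *
K=np.array([.5344,-.1294,.070]);n=np.array([-.342*np.cos(.163),-.342*np.sin(.163),.94])
F=[];T=[];S=[]
for i in range(6):
    o=ctrl.get_obs();F.append(o['wrist_force']);T.append(o['torque']);S.append(o['eef_pos'])
    if i<5: ctrl.camera('top')
o['eef_pos']=np.mean(S,0)
tip=model(np.radians(21.5),.095,.0005,o)(0,0,0)
print('t',o['time_s'],'F',np.round(np.mean(F,0),2),'F.n',round(np.mean(F,0)@n,2),'std',np.round(np.std(F,0),2),'T',np.round(np.mean(T,0),3),'tip',np.round(tip,4),'gap along n mm',round((tip-K)@n*1000,1),'lat',np.round(((tip-K)-n*((tip-K)@n))*1000,1))
delta(o['eef_pos'],.163)
E
python3 chk.py
```

```text
t 20.15 F [ 0.05 -0.02 -0.01] F.n -0.03 std [0.62 0.49 0.07] T [-0.007 -0.    -0.01 ] tip [ 0.5322 -0.131   0.0776] gap along n mm 7.9 lat [ 0.5 -1.2  0.1]
t 20.15 pos [ 0.4985 -0.1368  0.1473] yaw 0.1651 tilt [ 7.e-04 -4.e-04 -1.e+00] open 0.155 F [-0.23 -0.14  0.11] q [-0.5   0.15  1.83 -0.    1.17 -2.23]
shift tool mm [0.1 0.2 0.4] turn 0.0021
```

Emit:
arm_command --plan '[-0.7, 1, 2, 0, -0.7, 0, 1.9, 0, -0.7, 0, 1.9, 0, 0, 0, 0, 0, 0, 0, 0, 0]'

```text
time_s: 20.65
eef_pos: [0.5002, -0.1352, 0.1411]
eef_rot: [-0.0, -0.083, 0.997, 0.0]
wrist_force: [-0.2, 0.1, -0.5]
opening: 0.153
```

```bash
python3 chk.py
```

```text
t 20.9 F [-0.6   0.13 -0.04] F.n 0.16 std [0.4  0.39 0.59] T [0.051 0.021 0.002] tip [ 0.534  -0.1296  0.0717] gap along n mm 1.8 lat [ 0.2 -0.1  0.1]
t 20.9 pos [ 0.5001 -0.1352  0.1411] yaw 0.1652 tilt [-0. -0. -1.] open 0.157 F [-0.33 -0.54 -0.43] q [-0.49  0.16  1.83 -0.    1.15 -2.23]
shift tool mm [-0.  0.  0.] turn 0.0022
```

Emit:
arm_command --plan '[-0.7, 0, 1.9, 0, -0.7, 0, 1.9, 0, 0, 0, 0, 0, 0, 0, 0, 0]'

```text
time_s: 21.3
eef_pos: [0.5016, -0.1351, 0.1373]
eef_rot: [-0.0, -0.083, 0.997, -0.0]
wrist_force: [-1.4, 0.4, 1.8]
opening: 0.152
```

```bash
python3 chk.py
```

```text
t 21.55 F [-0.66  0.47  1.97] F.n 2.05 std [0.65 0.49 0.26] T [0.036 0.156 0.016] tip [ 0.5354 -0.1294  0.068 ] gap along n mm -2.2 lat [ 0.3 -0.1  0.1]
t 21.55 pos [ 0.5016 -0.135   0.1374] yaw 0.1652 tilt [ 1.e-04 -0.e+00 -1.e+00] open 0.153 F [-0.25 -0.01  1.85] q [-0.49  0.16  1.83  0.    1.15 -2.23]
shift tool mm [-0. -0. -0.] turn 0.0022
```

Emit:
arm_command --plan '[-0.35, 0, 0.95, 0, 0, 0, 0, 0, 0, 0, 0, 0, 0, 0, 0, 0, 0, 0, 0, 0]'

```text
time_s: 22.05
eef_pos: [0.502, -0.135, 0.1364]
eef_rot: [0.0, -0.083, 0.997, -0.0]
wrist_force: [-1.5, 1.1, 2.2]
opening: 0.152
```

```bash
python3 chk.py
python3 - <<'E'
from h import *
snap('scene','pics/sB.png');snap('wrist','pics/wB.png')
r=lambda n,x0,x1,y0,y1,k:cv2.resize(cv2.imread(n)[y0:y1,x0:x1],None,fx=k,fy=k,interpolation=cv2.INTER_CUBIC)
cv2.imwrite('pics/cB.png',np.hstack([r('pics/sB.png',255,375,150,330,3),r('pics/wB.png',250,390,130,310,3)]))
E
```

```text
t 22.3 F [-0.86  0.09  2.27] F.n 2.42 std [0.34 0.53 0.27] T [-0.005  0.156 -0.021] tip [ 0.5358 -0.1293  0.067 ] gap along n mm -3.3 lat [ 0.3 -0.1  0.1]
t 22.3 pos [ 0.5019 -0.135   0.1364] yaw 0.1652 tilt [ 1.e-04 -1.e-04 -1.e+00] open 0.155 F [-0.53 -0.21  2.8 ] q [-0.49  0.17  1.83 -0.    1.15 -2.23]
shift tool mm [0. 0. 0.] turn 0.0022
```

View pics/cB.png

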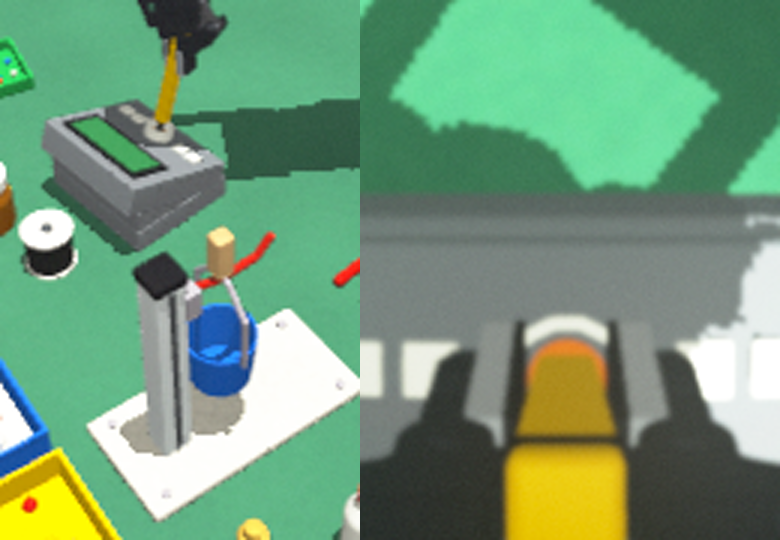

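The pail hangs on the hook. The stylus tip is inside the guard ring on the key, pushing at about 2.4 N. I'm handing in.

```bash
python3 -c "
from h import *
print(ctrl.hand_in())"
```

```text
the job is handed in; nothing more can be done
None
```

The job is done and handed in at about 22 s of the 64 s. The pail hangs free on the hook, and the stylus is held pressing the zero key; `hand_in()` gave no verdict.

- **Pail:** I threaded the bail over the hook, lowered it until it rested, opened the gripper and lifted away. The last scene picture shows it still hanging upright on the hook.
- **Stylus angle:** The arm moves offered no way to tilt the tool. So I lifted the stylus until only its tip was in the block, then moved sideways so the hole's edge turned it in the grip. Camera fits put the tilt at about 21–22°, against the 20° needed. One rough early estimate gave only 8°. I set it aside because it sighted along the visible faces rather than the stylus axis.
- **Key press:** The wrist force averaged 2.4 N along the key's normal. Single readings scattered by 0.3–0.5 N per axis.
- **Tip position:** By calculation the tip is within about 0.5 mm sideways of the estimated dot, with camera calibration good to about 2 mm. The tip covers the dot, so I could not see it directly. The force rose gently, as the spring would give rather than the rigid ring.
- **Bystanders:** I saw no contact with any of them, but I did not measure their final positions.

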